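# Clear the fallen bottle and dock the tube rack

## Task

A square reagent bottle has fallen over in front of the rack dock. Stand it upright, cap up, in the empty place on the rubber pad in the spill tray with the other bottles, and then slide the tube rack along the bench, without lifting or tipping it, straight into the dock until it is fully home against the stop. Do not shift or knock over the other bottles, the tip box or the beaker.

Things in the scene. Friction and masses are not known exactly. Their poses are not given: they have to be found in the camera images.
- bottle: Fallen white bottle, square 52 x 52 mm for 104 mm from its base, then a neck and a blue cap 33 mm across; 138 mm long, about 0.25 kg, mass centre about 60 mm from the base. Origin: centre of its base face. Its x axis runs base to cap: level at first (lying on a flat side, axis 26 mm up, cap to the robot's right), straight up when it stands. Standing in the tray, its origin is 4 mm up.
- tray: Low grey spill tray, fixed, 92 mm (x) by 310 mm (y), with three places in a row along its y axis at y = -100, 0 and +100 mm, x = 0. Floor 4 mm thick, rim 14 mm high, walls 4 mm. Origin: centre of its underside, on the bench. The two other bottles stand in two of the places, the third is empty.
- pad: Thin black rubber square, 64 x 64 x 1 mm, marking the empty place in the spill tray (it may be any of the three); flat on the tray floor and soft: things stand on the tray floor itself, 4 mm above the bench. Origin: its centre. Its y axis runs along the row of bottles.
- flask_a: Standing round clear glass bottle in the tray, 56 mm across, 130 mm tall, blue cap. Origin: centre of its underside. Leave in place.
- flask_b: Standing round amber jar in the tray, 52 mm across, 110 mm tall, blue cap. Origin: centre of its underside. Leave in place.
- rack: Green tube rack, loose: block 76 mm (its x, the way it travels) by 120 mm (its y) by 55 mm high, with eight capped tubes up to 73 mm above the bench; about 0.4 kg. Origin: centre of its underside. Its +x face goes into the dock; push on the flat -x face, which looks towards the robot. Nothing guides it before the dock's rails.
- dock: Fixed dock: white box 80 mm deep, 200 wide, 60 high, its face towards the robot being the stop, and two aluminium rails 30 mm high, 136 mm apart inside, reaching 47 mm out from the stop, then flaring to 72 mm. Origin: on the bench, middle of the stop face. x axis: into the stop, away from the robot, the way the rack slides. Rack home: its origin at x = -38 mm, y = 0 here, x axes parallel.
- tipbox: Closed blue pipette tip box, loose, 120 (x) x 75 (y) x 45 mm high, beside the rack's way, on the robot's right. Origin: centre of its underside. Leave in place.
- beaker: Small glass beaker, loose, 60 mm across, 75 mm tall, left of the dock. Origin: centre of its underside. Leave in place.
Things that resemble listed ones, but are neither listed nor needed, are in the scene too. Of the things that look like the dock, the larger one is meant.

How it is judged:
By the outcome, as a careful person would: the job done as asked, in the order asked, and still so for the second after the job is handed in, with the robot touching nothing.
It also fails if it takes over 67 s, if anything falls off the work surface, if the arm or the gripper's body presses on something with over 40 N, if the wrist force passes 120 N, or if a joint passes its speed limit or range.

## Robot

A 6-joint arm with a two-finger parallel gripper is mounted at the origin on the work surface. World frame = base frame: x ahead of the robot, y to its left, z up, the work surface at z = 0. Lengths are in m, angles in degrees, forces in N, time in s.
With the tool pointing down it reaches from about 0.4 to 0.825 m from the base axis. Payload 7 kg.
Tool frame: the origin (TCP) lies between the finger pads; the fingertips stand 19 mm ahead of it and the grasp point (between the pads) is the TCP; z points along the fingers, y is the line along which they close (so a half turn about z gives the same grasp; the last joint's range is limited). The gripper opens to 88 mm and grips with 3 to 60 N. Pads are 19 mm wide; open, the fingers measure 130 mm over their backs; the gripper's body (78 mm by 193 mm) begins 47 mm behind the grasp point.
Start: joints at [86.293, 20.546, 0.682, 0, -70.136, -16.507], TCP at [0.233, 0.633, 0.246] pointing down, gripper open.
Joint ranges: [-176.03, 176.03], [-82.01, 121.73], [-58.28, 71.71], [-173.87, 95.51], [-174.79, -0.11], [-173.66, 173.66]. Speed limits (degrees/s): [136.94, 136.94, 172.46, 180, 180, 180].

## Interface

Orientations are given as [roll, pitch, yaw] about the fixed x, y, z axes, in that order (R = Rz(yaw) Ry(pitch) Rx(roll)).
In Python, from plant import get_obs, snapshot, close_job, spot_in, spot_point gives the robot as it stands.
- The arm moves only by the tool play_rows, never from a script. Its argument "plan" is a list of rows, each a list of 6 numbers: the shift along the tool's x, y, z in cm, then the turn, a rotation vector about the tool's x, y, z in degrees. A call has 1 to 20 rows; each row shifts and turns the commanded pose from where the row before left it, along the tool's axes as they then stand; what a row does not reach is not made up. A row lasts 1/12 s, in which the tool goes at most 41.7 mm and 7.16 degrees, less where a joint would pass 70% of its speed; a pose out of reach is approached as far as the arm can. A call is refused whole if a number of a shift passes 4.17 or a number of a turn 7.16, either way. A call with a gripper value outside its range is refused whole. "grip" is the finger opening in cm, from 0 to 8.76, set as the call begins (left out, the last holds). The fingers move at their own pace and stop on an object; the grip force is fixed at half the most. Time passes only in rows, so rows that do not move let the fingers close. It gives the time, the measured TCP pose, the force, the opening and the grip force at its end, in the units of the state.
- get_obs(): the state, without advancing time (a new reading comes with each control period).
- snapshot(name): name is "side" or "top" or "wrist"; returns a dict with "frame" (480x640x3 uint8, red, green, blue), "fx", "fy", "cx", "cy" (pixels), "k1" (the pictures are not rectified: a ray, as slopes to the right and down, at radius r is drawn at 1 + k1 r^2 times it, then the intrinsics apply), "position" and "attitude" of the camera in the world. Camera axes: x right, y down, z forward; pixel columns grow to the right and rows downward; lengths in m; the calibration is good to about 2 mm. A picture is of the moment at which its call begins. There is no depth.
- close_job(): hands the job in; it is judged then, once.
Trained networks look in the newest picture that a camera, given by its name, has taken for a name from the list of things; names that differ only in an ending like _2 or _b are one class to them, and where a whole thing is asked for, a point or a joint stands for the part that bears it (a point fixed in the world has none). Each returns a list of dicts, best first, with "score" (0 to 1); they miss things now and then, are a little off and sometimes report something else, mostly with a low value. They report only what shows in the picture. A call takes as long as a camera call. They do not tell look-alikes from the thing itself.
- spot_in(camera, thing): "position" ([x, y, z] in m, in world coordinates, good to about 4 mm: the middle of the surface that is visible of it).
- spot_point(camera, thing): "position" ([x, y, z] in m, in world coordinates, good to about 4 mm: a listed point, or the origin of a listed thing).
The state is a dict: "clock": time; "joint_pos": joint angles; "qvel": joint speeds; "tau": joint torques, N m; "tool_pos": TCP position; "orientation": TCP orientation; "force": force on the tool from outside, world axes, zero at the start; "moment": the same for the moment, N m; "opening": finger opening in m; "gripper_force": force on a finger pad.
Only numpy, scipy, OpenCV 4.12 (cv2) and the standard library are available. Lean on these libraries where they do the work, as an engineer would, in place of code of your own. Each camera call takes 0.05 s, during which the arm holds its last target. There are 200 camera calls.

## Working session

There is one attempt and no reset: what is moved stays moved. The work goes in short steps, Python scripts to look and compute and a tool call to move; the robot and the scene stay as the last step left them, time stands still between calls to the robot, and variables do not carry over. Pictures are saved under pics/ and viewed, at most 10 in all, crops included, and the job is handed in when it is done.

Besides the shell and the picture viewer there is one more tool, called after "Call:" as name([rows], argument=value, ...), one row to a line, values as JSON. play_rows: Moves the arm, as the interface text tells. Its arguments: {"type":"object","properties":{"plan":{"type":"array","items":{"type":"array","items":{"type":"number"}}},"grip":{"type":"number"}},"required":["plan"]}

```bash
ls; mkdir -p pics
python3 - <<'E'
from plant import *
import cv2
o=get_obs();print(o['clock'],o['tool_pos'],o['orientation'],o['opening'])
for c in("top","side"):
    s=snapshot(c);cv2.imwrite(f"pics/{c}0.png",s['frame'][:,:,::-1])
    print(c,{k:s[k] for k in s if k!='frame'})
    for t in("bottle","tray","pad","flask_a","flask_b","rack","dock","tipbox","beaker"):
        for d in spot_point(c,t): print(t,[round(float(v),3) for v in d['position']],round(float(d['score']),2))
E
```

```text
pics
0.0 [0.23308835 0.63300544 0.24461721] [ 1.79905507e+02 -9.45904341e-03 -2.02174274e+01] 0.08753816354703281
top {'fx': 572.6642221163329, 'fy': 572.6642221163329, 'cx': 320.33239324503614, 'cy': 235.9703588404483, 'k1': -0.18268300924550024, 'position': array([0.25959772, 0.04771905, 1.40825738]), 'attitude': array([-169.87719555,   -0.2338879 ,  -88.49122846])}
bottle [0.611, -0.05, 0.024] 0.8
pad [0.49, 0.274, 0.006] 0.62
flask_a [0.511, 0.175, 0.001] 0.7
flask_a [0.469, 0.371, 0.002] 0.65
flask_a [0.489, 0.273, -0.002] 0.27
flask_b [0.511, 0.175, 0.001] 0.7
flask_b [0.469, 0.371, 0.002] 0.65
flask_b [0.489, 0.273, -0.002] 0.27
rack [0.462, -0.075, 0.002] 0.88
dock [0.239, -0.331, -0.002] 0.79
dock [0.732, -0.135, -0.002] 0.71
tipbox [0.543, -0.28, 0.003] 0.92
beaker [0.761, 0.02, -0.002] 0.9
side {'fx': 449.9655564189886, 'fy': 449.9655564189886, 'cx': 323.94248021631023, 'cy': 235.4249844798687, 'k1': 0.024906519449503905, 'position': array([ 0.13725939, -0.62920399,  0.76989569]), 'attitude': array([-132.89190448,    1.0316818 ,  -29.81279932])}
bottle [0.61, -0.045, 0.029] 0.73
tray [0.49, 0.276, 0.0] 0.81
tray [0.49, 0.275, 0.01] 0.41
pad [0.492, 0.276, 0.005] 0.77
flask_a [0.471, 0.371, 0.008] 0.77
flask_a [0.51, 0.172, 0.005] 0.76
flask_b [0.471, 0.371, 0.008] 0.77
flask_b [0.51, 0.172, 0.005] 0.76
rack [0.47, -0.076, 0.004] 0.69
dock [0.238, -0.33, 0.002] 0.89
dock [0.733, -0.135, 0.001] 0.81
dock [0.542, -0.282, -0.002] 0.55
tipbox [0.545, -0.282, 0.001] 0.73
beaker [0.759, 0.021, 0.001] 0.7
```

View pics/top0.png

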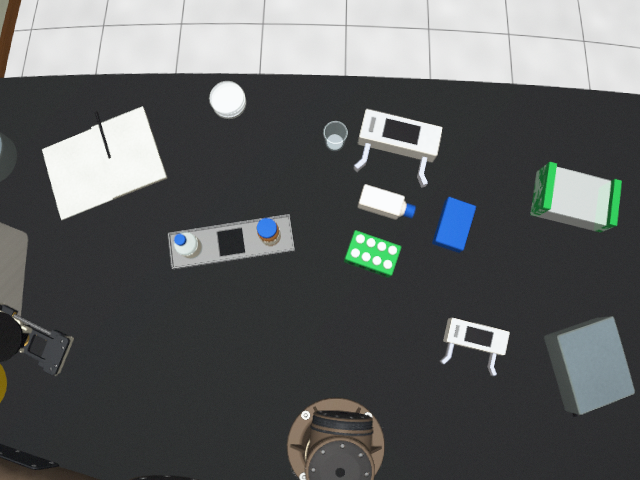

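View pics/side0.png

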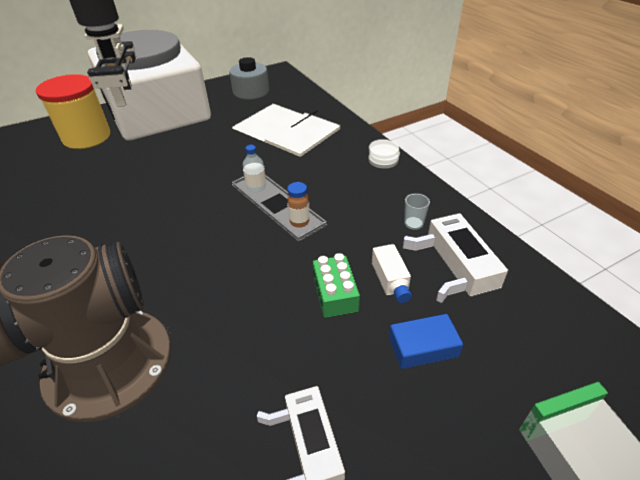

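Two things look like the dock: top-view pixels (400,135), about 82 px wide, and (477,337), about 62 px wide. Both stand on the same bench, so the far one is the larger, and it also has the bottle lying in front of it. I'll confirm with a crop and measure the yaws.

```bash
cat > h.py <<'E'
import numpy as np,cv2
from scipy.spatial.transform import Rotation as R
def back(s,uv,z):
    K=np.array([[s['fx'],0,s['cx']],[0,s['fy'],s['cy']],[0,0,1]])
    d=np.array([(u,v) for u,v in uv],float)
    p=(d-[s['cx'],s['cy']])/[s['fx'],s['fy']]; q=p.copy()
    for _ in range(20): q=p/(1+s['k1']*(q**2).sum(1,keepdims=True))
    r=np.c_[q,np.ones(len(q))]@R.from_euler('xyz',s['attitude'],degrees=True).as_matrix().T
    return s['position']+r*((z-s['position'][2])/r[:,2:])
def rect(s,mask,roi,z):
    x0,y0,x1,y1=roi;m=np.zeros_like(mask,np.uint8);m[y0:y1,x0:x1]=mask[y0:y1,x0:x1]
    c=max(cv2.findContours(m,cv2.RETR_EXTERNAL,cv2.CHAIN_APPROX_NONE)[0],key=cv2.contourArea)[:,0]
    P=back(s,c,z)[:,:2].astype(np.float32)
    return cv2.minAreaRect(P*1000)
E
python3 - <<'E'
from plant import *
from h import *
s=snapshot("top");f=s['frame'];hsv=cv2.cvtColor(f,cv2.COLOR_RGB2HSV);h,S,V=cv2.split(hsv)
white=((S<60)&(V>150)).astype(np.uint8)
gr=((h>45)&(h<80)&(S>100)).astype(np.uint8); bl=((h>100)&(h<125)&(S>120)).astype(np.uint8)
op=cv2.morphologyEx(white,cv2.MORPH_OPEN,np.ones((9,9)))
print('dock top',rect(s,op,(340,90,460,170),.06))
print('small',rect(s,op,(430,305,520,370),.05))
print('bottle',rect(s,white,(350,180,408,225),.052-.01))
print('cap',rect(s,bl,(395,195,420,225),.03))
g=cv2.morphologyEx(gr,cv2.MORPH_CLOSE,np.ones((9,9)))
print('rack',rect(s,g,(335,225,410,285),.055))
print('tip',rect(s,bl,(425,190,485,260),.045))
pad=((V<22)).astype(np.uint8)
a=cv2.resize(f[95:285,325:480],None,fx=3,fy=3,interpolation=cv2.INTER_CUBIC)
b=cv2.resize(f[310:385,435:515],None,fx=3,fy=3,interpolation=cv2.INTER_CUBIC)
c=np.zeros((a.shape[0],a.shape[1]+b.shape[1],3),np.uint8);c[:,:a.shape[1]]=a;c[:b.shape[0],a.shape[1]:]=b
t=cv2.resize(f[210:275,165:300][:,45:],None,fx=2.6,fy=2.6);c[300:300+t.shape[0],a.shape[1]:a.shape[1]+t.shape[1]]=t
cv2.imwrite("pics/crop1.png",c[:,:,::-1])
E
```

```text
dock top ((754.2871704101562, -215.82537841796875), (54.374935150146484, 80.74857330322266), 79.68479919433594)
small ((280.2176513671875, -282.093505859375), (41.3675651550293, 60.42371368408203), 78.31007385253906)
bottle ((597.1420288085938, -103.70571899414062), (114.89376831054688, 54.04869079589844), 74.35660552978516)
cap ((575.3883666992188, -171.54071044921875), (23.751052856445312, 35.10613250732422), 74.97213745117188)
rack ((462.37310791015625, -77.09642028808594), (122.0622787475586, 83.99449157714844), 72.28013610839844)
tip ((541.49853515625, -278.9659423828125), (80.82150268554688, 128.74966430664062), 72.67424011230469)
```

View pics/crop1.png

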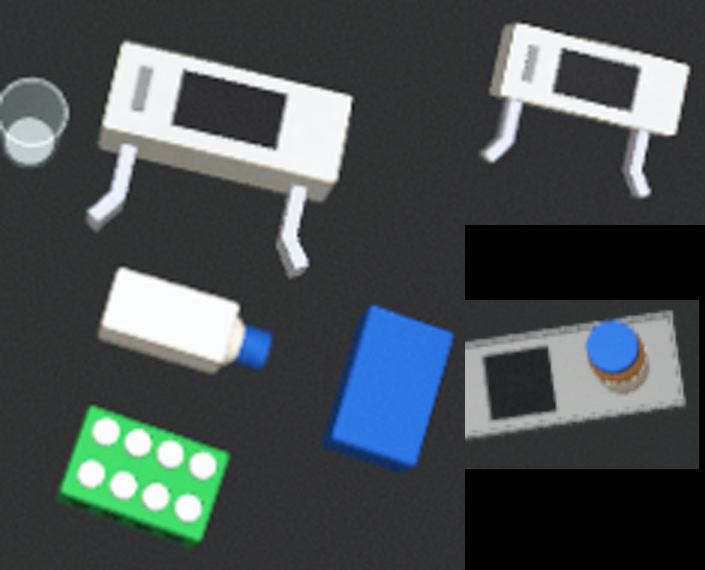

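The crop confirms it: the far dock (crop 225,120) is clearly bigger than the near one (590,80), so the far one is meant. The bottle lies with its cap to the right at crop (255,348), and the empty place is the middle one at crop (520,385). Now I move over to the bottle.

Call:
play_rows([
  [2.95, 2.87, 0, 0, 0, 0],
  [2.95, 2.87, 0, 0, 0, 0],
  [2.95, 2.87, 0, 0, 0, 0],
  [2.95, 2.87, 0, 0, 0, 0],
  [2.95, 2.87, 0, 0, 0, 0],
  [2.95, 2.87, 0, 0, 0, 0],
  [2.95, 2.87, 0, 0, 0, 0],
  [2.95, 2.87, 0, 0, 0, 0],
  [2.95, 2.87, 0, 0, 0, 0],
  [2.95, 2.87, 0, 0, 0, 0],
  [2.95, 2.87, 0, 0, 0, 0],
  [2.95, 2.87, 0, 0, 0, 0],
  [2.95, 2.87, 0, 0, 0, 0],
  [2.95, 2.87, 0, 0, 0, 0],
  [2.95, 2.87, 0, 0, 0, 0],
  [2.95, 2.87, 0, 0, 0, 0],
  [2.95, 2.87, 0, 0, 0, 0],
  [2.95, 2.87, 0, 0, 0, 0],
  [2.95, 2.87, 0, 0, 0, 0],
  [2.95, 2.87, 0, 0, 0, 0],
], grip=8.7)

```text
clock: 2.72
tool_pos: [0.5892, -0.1113, 0.2458]
orientation: [-180.0, -0.0, -20.2]
force: [1.4, 0.7, -0.4]
opening: 0.087
gripper_force: 0.0
```

Run:
```python
from plant import *
o=get_obs();print(o['joint_pos'],o['tool_pos'],o['orientation'])
```

```text
[ 7.96423430e+00  1.34748685e+01 -9.23493986e+00  3.95669776e-03
 -6.72537238e+01  6.18219672e+01] [ 0.58917456 -0.11126299  0.24583133] [-1.79985997e+02 -3.38693544e-02 -2.02122739e+01]
```

Call:
play_rows([
  [0, 0, 0, 0, 0, 7.1],
  [0, 0, 0, 0, 0, 7.1],
  [0, 0, 0, 0, 0, 7.1],
  [0, 0, 0, 0, 0, 7.1],
  [0, 0, 0, 0, 0, 7.1],
  [0, 0, 0, 0, 0, 7.1],
  [0, 0, 0, 0, 0, 7.1],
  [0, 0, 0, 0, 0, 7.1],
  [0, 0, 0, 0, 0, 7.1],
  [0, 0, 0, 0, 0, 7.1],
  [0, 0, 0, 0, 0, 7.1],
  [0, 0, 0, 0, 0, 7.1],
  [0, 0, 0, 0, 0, 0],
])

```text
clock: 3.8
tool_pos: [0.5885, -0.1091, 0.2456]
orientation: [-180.0, 0.0, -105.7]
force: [-0.7, -0.3, -0.2]
opening: 0.0868
gripper_force: 0.0
```

Run:
```python
from plant import *
o=get_obs();print(o['joint_pos'],o['tool_pos'],o['orientation'])
```

```text
[ 8.18567625e+00  1.34079157e+01 -9.35299600e+00 -1.26027886e-03
 -6.72374629e+01 -2.39316585e+01] [ 0.58853814 -0.10910738  0.24559719] [-1.79998986e+02  1.72153175e-03 -1.05746470e+02]
```

Call:
play_rows([
  [0, 0, 0, 0, -6, 0],
  [0, 0, 0, 0, -6, 0],
  [0, 0, 0, 0, -6, 0],
  [0, 0, 0, 0, -5, 0],
  [0, 0, 0, 0, 0, 0],
])

```text
clock: 4.22
tool_pos: [0.5884, -0.1112, 0.2452]
orientation: [-179.9, 23.3, -105.4]
force: [0.7, -1.0, -0.8]
opening: 0.0868
gripper_force: 0.0
```

Run:
```python
from plant import *
o=get_obs();print(o['joint_pos'],o['tool_pos'],o['orientation'],o['clock'])
```

```text
[ -7.42544711  14.88225551  -1.32361389 -24.31426134 -71.92827141
  -0.68354059] [ 0.58835028 -0.11121697  0.24522181] [-179.9113849    23.29253226 -105.35654304] 4.2167
```

```bash
cat > kin.py <<'E'
import numpy as np
from scipy.spatial.transform import Rotation as R
from scipy.optimize import least_squares
E=lambda a,t:R.from_euler(a,t,degrees=True)
S4,S6=-1,-1
T0=None
def fk(q,p,s4=None,s6=None):
    s4=s4 or S4; s6=s6 or S6
    h,a1,L2,a3,L4,d1,d5,L6=p
    r=E('z',q[0])*E('y',q[1]); x=np.array([0,0,h])+E('z',q[0]).apply([a1,d1,0])+r.apply([0,0,L2])
    r=r*E('y',-q[2]); x=x+r.apply([L4,0,a3])
    r=r*E('x',s4*q[3])*E('y',-q[4]); x=x+r.apply([L6,d5,0])
    r=r*E('x',s6*q[5])
    return x,r*TOOL
TOOL=R.from_matrix(np.array([[0,0,1],[0,1,0],[-1,0,0]]).astype(float)) # refined in fit
E
cat > data.py <<'E'
D=[([86.293,20.546,.682,0,-70.136,-16.507],[.23309,.63300,.24462],[180,0,-20.21]),
([7.9642,13.4749,-9.2349,.004,-67.2537,61.822],[.589175,-.111263,.245831],[180,0,-20.21]),
([8.1857,13.4079,-9.353,-.0013,-67.2375,-23.9317],[.588538,-.109107,.245597],[180,0,-105.746]),
([-7.42545,14.88226,-1.32361,-24.31426,-71.92827,-.68354],[.58835,-.111217,.245222],[-179.911,23.2925,-105.3565])]
E
python3 - <<'E'
from kin import *; from data import D
import kin,itertools
for s4,s6 in itertools.product((1,-1),(1,-1)):
    kin.TOOL=R.identity()
    Ts=[ (fk(q,[0]*8,s4,s6)[1].inv()*E('xyz',o)) for q,x,o in D]
    T=Ts[0]; print(s4,s6,[round(np.degrees((T.inv()*t).magnitude()),2) for t in Ts])
    f=lambda p:np.ravel([fk(q,p,s4,s6)[0]-x for q,x,o in D])
    r=least_squares(lambda p:np.r_[f(p),1e-4*(p-[.3,0,.4,0,.4,0,0,.25])],[.3,0,.4,0,.4,0,0,.25])
    print(np.round(r.x,4),np.abs(f(r.x)).max()); 
    if s4==s6: print(np.round(T.as_matrix(),2))
E
```

```text
1 1 [np.float64(0.0), np.float64(156.66), np.float64(14.85), np.float64(48.55)]
[-0.2647  0.1149  0.5069 -0.2282  0.4588 -0.2043  0.0125 -0.4052] 0.000201483693691773
[[-0.   -0.    1.  ]
 [-0.84  0.54 -0.  ]
 [-0.54 -0.84 -0.  ]]
1 -1 [np.float64(0.0), np.float64(0.04), np.float64(0.0), np.float64(48.63)]
[-0.2647  0.1149  0.5069 -0.2282  0.4588 -0.2043  0.0125 -0.4052] 0.000201483693691773
-1 1 [np.float64(0.0), np.float64(156.66), np.float64(14.85), np.float64(31.64)]
[ 0.1937  0.0194  0.6009 -0.001   0.4432 -0.0054 -0.1864  0.3602] 8.220637661895958e-05
-1 -1 [np.float64(0.0), np.float64(0.04), np.float64(0.0), np.float64(0.0)]
[ 0.1937  0.0194  0.6009 -0.001   0.4432 -0.0054 -0.1864  0.3602] 8.220637661895958e-05
[[-0. -0.  1.]
 [-1. -0. -0.]
 [ 0. -1. -0.]]
```

```bash
cat >> kin.py <<'E'
from data import D
LO=np.array([-176.03,-82.01,-58.28,-173.87,-174.79,-173.66]);HI=np.array([176.03,121.73,71.71,95.51,-.11,173.66])
TOOL=R.from_matrix([[0,0,1],[-1,0,0],[0,-1,0]])
_r=least_squares(lambda p:np.r_[np.ravel([fk(q,p)[0]-x for q,x,o in D]),1e-3*p[[1,3,5]]],[.2,0,.6,0,.44,0,-.19,.36])
P=_r.x
def ik(x,r,q0):
    f=lambda q:(lambda a:np.r_[(a[0]-x)*10,(r.inv()*a[1]).as_rotvec()*3,1e-5*(q-q0)])(fk(q,P))
    s=least_squares(f,np.clip(q0,LO+.01,HI-.01),bounds=(LO,HI),x_scale=30); return s.x,np.abs(f(s.x)[:6]).max()
def wrist(q):
    z=list(P);z[7]=0;x1=fk(q,z)[0];z[6]=0;return fk(q,z)[0],x1
E
python3 - <<'E'
from kin import *
print(np.round(P,4),np.abs(_r.fun).max())
rng=np.random.default_rng(0)
q0=np.array(D[3][0])
for t in(15,23):
  for phi in(11.5,191.5,-78.5,101.5,-33.5,56.5):
    # tool z heading phi, down t ; tool x up-ish ; y=z x x
    c,s=np.cos(np.radians(t)),np.sin(np.radians(t));hd=np.array([np.cos(np.radians(phi)),np.sin(np.radians(phi)),0])
    z=hd*c+np.array([0,0,-s]);xx=hd*s+np.array([0,0,c]);y=np.cross(z,xx)
    r=R.from_matrix(np.c_[xx,y,z]);sol=[]
    for k in range(12):
        g=q0 if k==0 else np.clip(rng.uniform(LO,HI),LO,HI)
        q,e=ik(np.array([.49,.275,.088]),r,g)
        if e<1e-3 and not any(np.abs(q-u).max()<2 for u in sol): sol.append(q)
    for q in sol:
        w0,w1=wrist(q);print(t,phi,np.round(q),np.round(w0,2),np.round(w1,2))
E
```

```text
Traceback (most recent call last):
NameError: name '_r' is not defined
```

```bash
cat > srch.py <<'E'
from kin import *
import kin
print(np.round(P,4),np.abs(kin._r.fun).max())
rng=np.random.default_rng(0)
q0=np.array(D[3][0])
def pose(t,phi):
    c,s=np.cos(np.radians(t)),np.sin(np.radians(t));hd=np.array([np.cos(np.radians(phi)),np.sin(np.radians(phi)),0])
    z=hd*c+np.array([0,0,-s]);xx=hd*s+np.array([0,0,c]);return R.from_matrix(np.c_[xx,np.cross(z,xx),z])
if __name__=='__main__':
  for t in(15,23):
   for phi in(11.5,191.5,-33.5,56.5):
    r=pose(t,phi);sol=[]
    for k in range(12):
        g=q0 if k==0 else rng.uniform(LO,HI)
        q,e=ik(np.array([.49,.275,.088]),r,g)
        if e<1e-3 and not any(np.abs(q-u).max()<2 for u in sol): sol.append(q)
    for q in sol:
        w0,w1=wrist(q);print(t,phi,np.round(q),np.round(w0,2),np.round(w1,2))
E
timeout 300 python3 srch.py
```

```text
[ 0.1937  0.0194  0.6009 -0.001   0.4432 -0.0054 -0.1864  0.3602] 8.222101194965692e-05
15 191.5 [  33.   61.   31.  -28. -130. -115.] [0.78 0.51 0.26] [0.83 0.34 0.18]
15 56.5 [ -13.   42.  -42. -108.  -73.  -96.] [ 0.46 -0.11  0.2 ] [ 0.3  -0.02  0.18]
23 191.5 [  34.   57.   27.  -25. -122. -113.] [0.75 0.5  0.3 ] [0.81 0.34 0.23]
23 56.5 [  -9.   31.  -40. -106.  -60. -109.] [ 0.47 -0.08  0.29] [ 0.31 -0.    0.23]
```

```bash
cat > plan.py <<'E'
from srch import *
def rows(x0,r0,x1,r1,n):
    """n rows of tool-frame shift (cm) and turn (deg), straight line + slerp"""
    w=(r0.inv()*r1).as_rotvec(); out=[]
    for i in range(n):
        r=r0*R.from_rotvec(w*i/n); out.append([round(float(v),2) for v in np.r_[r.inv().apply((x1-x0)/n)*100,np.degrees(w/n)]])
    return out
def follow(x0,r0,x1,r1,n,q):
    w=(r0.inv()*r1).as_rotvec();qs=[q];em=0
    for i in range(1,n+1):
        q,e=ik(x0+(x1-x0)*i/n,r0*R.from_rotvec(w*i/n),q);qs.append(q);em=max(em,e)
    qs=np.array(qs);print('err',round(em,4),'maxrate/row',np.round(np.abs(np.diff(qs,axis=0)).max(0),1),'end',np.round(q,1),'min/max',np.round(qs.min(0)),np.round(qs.max(0)))
    return q
E
python3 - <<'E'
from plant import *
from plan import *
from h import *
s=snapshot("wrist");cv2.imwrite("pics/w1.png",s['frame'][:,:,::-1])
f=s['frame'];h,S,V=cv2.split(cv2.cvtColor(f,cv2.COLOR_RGB2HSV))
for t in("bottle","rack","dock"):
    print(t,[(np.round(d['position'],3),round(float(d['score']),2)) for d in spot_point("wrist",t)[:2]])
a=np.array([-.265,-.964,0]);g=np.array([.611,-.048,.0])+.08*a+[0,0,.034]
ra=E('xyz',[-180,23,-105.4]);q=np.array(D[3][0])
q=follow(np.array(D[3][1]),ra,g,ra,8,q)
gu=g+[0,0,.13]
q=follow(g,ra,gu,ra,8,q)
rb=pose(23,191.5);x1=np.array([.491,.275,.26]);print('ang',np.degrees((ra.inv()*rb).magnitude()))
q2=follow(gu,ra,x1,rb,20,q)
follow(x1,rb,x1-[0,0,.172],rb,8,q2)
rc=pose(23,254.6);q3=follow(gu,ra,gu+[-.05,.1,.1],rc,20,q);follow(gu+[-.05,.1,.1],rc,x1,rb,20,q3)
E
```

```text
[ 0.1937  0.0194  0.6009 -0.001   0.4432 -0.0054 -0.1864  0.3602] 8.222101194965692e-05
bottle [(array([ 0.612, -0.047,  0.025]), 0.83)]
rack [(array([ 0.464, -0.08 ,  0.005]), 0.72)]
dock [(array([ 0.73 , -0.133,  0.002]), 0.89)]
err 0.0 maxrate/row [0.3 2.1 1.9 1.  2.8 2. ] end [ -9.4  28.6 -11.2 -29.7 -51.6  13. ] min/max [ -9.  15. -11. -30. -72.  -1.] [ -7.  29.  -1. -24. -52.  13.]
err 0.0 maxrate/row [0.1 1.3 0.9 0.6 1.7 1.1] end [ -8.8  19.6  -5.9 -25.6 -64.1   4.6] min/max [ -9.  20. -11. -30. -64.   5.] [ -9.  29.  -6. -26. -52.  13.]
ang 105.88948091025009
err 0.0 maxrate/row [4.6 2.4 3.4 5.  4.9 9.3] end [  33.5   47.4   33.4  -30.5 -137.2 -122.4] min/max [  -9.   17.   -9.  -31. -137. -122.] [ 34.  47.  33.  -5. -63.   5.]
err 0.0 maxrate/row [0.1 1.4 1.3 1.1 2.1 1.5] end [  34.1   57.1   26.9  -24.8 -122.5 -113.2] min/max [  34.   47.   27.  -31. -137. -122.] [  34.   57.   33.  -25. -123. -113.]
err 0.0 maxrate/row [3.7 1.8 2.  5.1 3.  5.9] end [ 38.6  31.6 -22.7  33.  -96.8 -69.8] min/max [ -9.  15. -23. -26. -97. -70.] [ 39.  32.  -6.  33. -59.   5.]
err 0.0 maxrate/row [0.6 1.4 3.5 3.9 2.8 4.3] end [  33.5   47.4   33.4  -30.5 -137.2 -122.4] min/max [  34.   32.  -23.  -31. -137. -122.] [ 39.  47.  33.  33. -97. -70.]
```

View pics/w1.png

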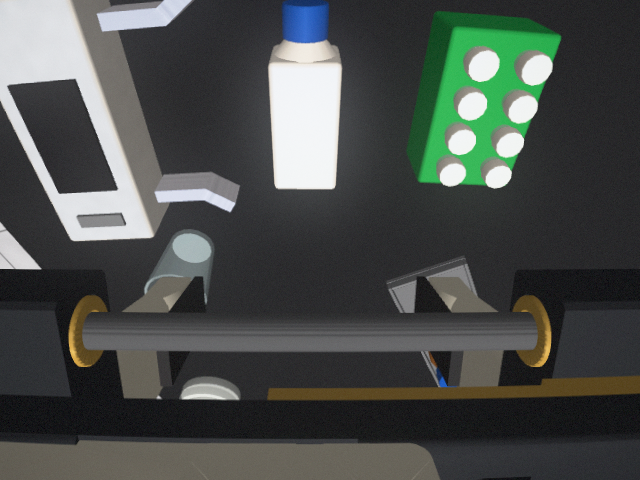

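The wrist view shows the bottle at (305,115), in line with the tool, with the rack to its right at (485,105) and the near dock rail flare at (195,190). I descend to grasp and close.

Call:
play_rows([
  [0.94, -0.05, 1.89, 0, 0, 0],
  [0.94, -0.05, 1.89, 0, 0, 0],
  [0.94, -0.05, 1.89, 0, 0, 0],
  [0.94, -0.05, 1.89, 0, 0, 0],
  [0.94, -0.05, 1.89, 0, 0, 0],
  [0.94, -0.05, 1.89, 0, 0, 0],
  [0.94, -0.05, 1.89, 0, 0, 0],
  [0.94, -0.05, 1.89, 0, 0, 0],
  [0.94, -0.05, 1.89, 0, 0, 0],
  [0.94, -0.05, 1.89, 0, 0, 0],
  [0, 0, 0, 0, 0, 0],
])

```text
clock: 5.33
tool_pos: [0.5877, -0.1208, 0.0308]
orientation: [179.6, 22.9, -105.4]
force: [-1.0, 0.4, -1.2]
opening: 0.0868
gripper_force: 0.0
```

Call:
play_rows([
  [0, 0, 0, 0, 0, 0],
  [0, 0, 0, 0, 0, 0],
  [0, 0, 0, 0, 0, 0],
  [0, 0, 0, 0, 0, 0],
  [0, 0, 0, 0, 0, 0],
  [0, 0, 0, 0, 0, 0],
  [0, 0, 0, 0, 0, 0],
  [0, 0, 0, 0, 0, 0],
], grip=3)

```text
clock: 6.0
tool_pos: [0.5902, -0.1227, 0.0357]
orientation: [-180.0, 23.0, -105.4]
force: [-2.0, 0.7, 6.1]
opening: 0.0521
gripper_force: 30.0
```

Run:
```python
from plant import *
from plan import *
o=get_obs();print(o['clock'],o['tool_pos'],o['orientation'],o['opening'],o['gripper_force'],o['force'])
s=snapshot("top");print([(np.round(d['position'],3),d['score']) for d in spot_point("top","bottle")])
x=np.array(o['tool_pos']);ra=E('xyz',o['orientation']);q=np.array(o['joint_pos'])
gu=x+[0,0,.2];print('lift',rows(x,ra,gu,ra,12)[0]);q=follow(x,ra,gu,ra,12,q)
rb=pose(23,191.3);x1=np.array([.491,.275,.27])
q=follow(gu,ra,x1,rb,24,q)
for r in rows(gu,ra,x1,rb,24):print(r)
```

```text
[ 0.1937  0.0194  0.6009 -0.001   0.4432 -0.0054 -0.1864  0.3602] 8.222101194965692e-05
6.0 [ 0.59017736 -0.12269838  0.03571219] [-179.95572448   23.01638995 -105.38410879] 0.05213669849739258 29.99789446592331 [-2.01721198  0.67214893  6.14100745]
[(array([ 0.61 , -0.048,  0.025]), 0.45)]
lift [-0.65, -0.0, -1.53, 0.0, 0.0, 0.0]
err 0.0 maxrate/row [0.1 1.3 1.2 0.6 1.8 1.1] end [ -8.3  15.9  -1.3 -24.2 -71.5   0.5] min/max [ -9.  16. -11. -29. -71.   0.] [ -8.  28.  -1. -24. -52.  12.]
err 0.0 maxrate/row [3.8 2.1 2.6 4.3 3.7 7.1] end [  33.4   46.9   34.1  -31.2 -138.2 -123.3] min/max [  -8.   14.   -5.  -31. -138. -123.] [ 33.  47.  34.  -5. -71.   0.]
[-1.43, 0.84, 0.45, -1.09, 3.33, 2.69]
[-1.41, 0.9, 0.38, -1.09, 3.33, 2.69]
[-1.39, 0.96, 0.32, -1.09, 3.33, 2.69]
[-1.36, 1.01, 0.26, -1.09, 3.33, 2.69]
[-1.32, 1.07, 0.2, -1.09, 3.33, 2.69]
[-1.28, 1.13, 0.15, -1.09, 3.33, 2.69]
[-1.23, 1.19, 0.1, -1.09, 3.33, 2.69]
[-1.18, 1.24, 0.05, -1.09, 3.33, 2.69]
[-1.12, 1.3, 0.01, -1.09, 3.33, 2.69]
[-1.06, 1.35, -0.03, -1.09, 3.33, 2.69]
[-0.99, 1.4, -0.07, -1.09, 3.33, 2.69]
[-0.92, 1.44, -0.09, -1.09, 3.33, 2.69]
[-0.84, 1.49, -0.12, -1.09, 3.33, 2.69]
[-0.77, 1.53, -0.14, -1.09, 3.33, 2.69]
[-0.69, 1.56, -0.15, -1.09, 3.33, 2.69]
[-0.6, 1.6, -0.16, -1.09, 3.33, 2.69]
[-0.52, 1.63, -0.16, -1.09, 3.33, 2.69]
[-0.43, 1.65, -0.15, -1.09, 3.33, 2.69]
[-0.34, 1.67, -0.15, -1.09, 3.33, 2.69]
[-0.26, 1.69, -0.13, -1.09, 3.33, 2.69]
[-0.17, 1.7, -0.11, -1.09, 3.33, 2.69]
[-0.08, 1.71, -0.09, -1.09, 3.33, 2.69]
[-0.0, 1.71, -0.06, -1.09, 3.33, 2.69]
[0.08, 1.71, -0.02, -1.09, 3.33, 2.69]
```

Call:
play_rows([
  [-0.65, 0, -1.53, 0, 0, 0],
  [-0.65, 0, -1.53, 0, 0, 0],
  [-0.65, 0, -1.53, 0, 0, 0],
  [-0.65, 0, -1.53, 0, 0, 0],
  [-0.65, 0, -1.53, 0, 0, 0],
  [-0.65, 0, -1.53, 0, 0, 0],
  [-0.65, 0, -1.53, 0, 0, 0],
  [-0.65, 0, -1.53, 0, 0, 0],
  [-0.65, 0, -1.53, 0, 0, 0],
  [-0.65, 0, -1.53, 0, 0, 0],
  [-0.65, 0, -1.53, 0, 0, 0],
  [-0.65, 0, -1.53, 0, 0, 0],
])

```text
clock: 7.1
tool_pos: [0.5894, -0.1228, 0.2358]
orientation: [180.0, 23.0, -105.4]
force: [0.6, -0.4, -4.8]
opening: 0.0515
gripper_force: 30.0
```

Call:
play_rows([
  [-1.43, 0.84, 0.45, -1.09, 3.33, 2.69],
  [-1.41, 0.9, 0.38, -1.09, 3.33, 2.69],
  [-1.39, 0.96, 0.32, -1.09, 3.33, 2.69],
  [-1.36, 1.01, 0.26, -1.09, 3.33, 2.69],
  [-1.32, 1.07, 0.2, -1.09, 3.33, 2.69],
  [-1.28, 1.13, 0.15, -1.09, 3.33, 2.69],
  [-1.23, 1.19, 0.1, -1.09, 3.33, 2.69],
  [-1.18, 1.24, 0.05, -1.09, 3.33, 2.69],
  [-1.12, 1.3, 0.01, -1.09, 3.33, 2.69],
  [-1.06, 1.35, -0.03, -1.09, 3.33, 2.69],
  [-0.99, 1.4, -0.07, -1.09, 3.33, 2.69],
  [-0.92, 1.44, -0.09, -1.09, 3.33, 2.69],
  [-0.84, 1.49, -0.12, -1.09, 3.33, 2.69],
  [-0.77, 1.53, -0.14, -1.09, 3.33, 2.69],
  [-0.69, 1.56, -0.15, -1.09, 3.33, 2.69],
  [-0.6, 1.6, -0.16, -1.09, 3.33, 2.69],
  [-0.52, 1.63, -0.16, -1.09, 3.33, 2.69],
  [-0.43, 1.65, -0.15, -1.09, 3.33, 2.69],
  [-0.34, 1.67, -0.15, -1.09, 3.33, 2.69],
  [-0.26, 1.69, -0.13, -1.09, 3.33, 2.69],
])

```text
clock: 8.77
tool_pos: [0.5075, 0.21, 0.2636]
orientation: [168.3, -52.6, -150.4]
force: [-0.0, 0.2, -3.2]
opening: 0.0518
gripper_force: 30.0
```

Call:
play_rows([
  [-0.17, 1.7, -0.11, -1.09, 3.33, 2.69],
  [-0.08, 1.71, -0.09, -1.09, 3.33, 2.69],
  [0, 1.71, -0.06, -1.09, 3.33, 2.69],
  [0.08, 1.71, -0.02, -1.09, 3.33, 2.69],
  [0, 0, 0, 0, 0, 0],
  [0, 0, 0, 0, 0, 0],
  [0, 0, 0, 0, 0, 0],
])

```text
clock: 9.35
tool_pos: [0.4915, 0.2748, 0.269]
orientation: [180.0, -67.0, -168.7]
force: [-0.7, -0.2, -2.3]
opening: 0.0521
gripper_force: 30.0
```

Run:
```python
from plant import *
from plan import *
from h import *
o=get_obs();print(o['clock'],o['tool_pos'],o['orientation'],pose(23,191.3).as_euler('xyz',degrees=True),o['opening'],o['gripper_force'],o['force'])
a=[]
for c in("top","side"):
    s=snapshot(c);a.append(s['frame'])
    for t in("bottle","pad","flask_a","rack","dock"):
        print(c,t,[(np.round(d['position'],3).tolist(),round(float(d['score']),2)) for d in spot_point(c,t)[:3]])
im=np.hstack([cv2.resize(a[0][150:330,130:330],(400,360)),cv2.resize(a[1][60:300,200:400],(300,360))])
cv2.imwrite("pics/c2.png",im[:,:,::-1])
```

```text
[ 0.1937  0.0194  0.6009 -0.001   0.4432 -0.0054 -0.1864  0.3602] 8.222101194965692e-05
9.35 [0.49147645 0.27484565 0.26904543] [ 179.97145697  -66.95394326 -168.67818228] [-180.   -67.  -168.7] 0.05205458423989141 29.995732605457306 [-0.68899045 -0.15706067 -2.31701734]
top bottle []
top pad [([0.493, 0.274, 0.006], 0.62)]
top flask_a [([0.512, 0.173, 0.003], 0.85)]
top rack [([0.463, -0.073, 0.003], 0.97)]
top dock [([0.242, -0.331, -0.001], 0.78), ([0.731, -0.136, -0.002], 0.6)]
side bottle []
side pad [([0.49, 0.274, 0.003], 0.65), ([0.759, 0.021, -0.003], 0.24)]
side flask_a [([0.51, 0.172, 0.006], 0.74)]
side rack [([0.465, -0.076, -0.0], 0.57)]
side dock [([0.732, -0.134, 0.002], 0.94), ([0.238, -0.33, -0.0], 0.64), ([0.544, -0.283, -0.0], 0.2)]
```

View pics/c2.png

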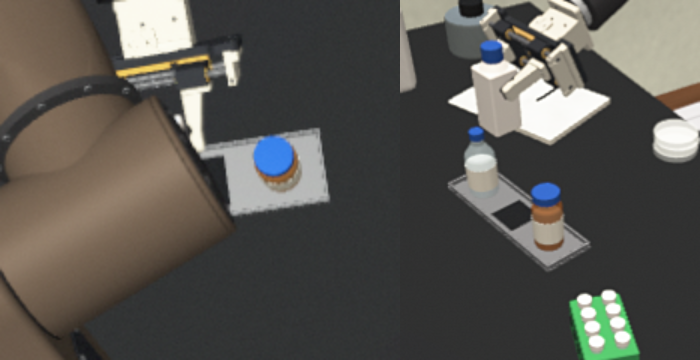

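The bottle is upright and held above the row: side crop (497,95) with the cap on top, flasks at (482,165) and (547,215), pad at (518,213). Next I shift it 9 mm to centre it and lower it.

Call:
play_rows([
  [-0.36, 0, -0.85, 0, 0, 0],
  [-1.26, 0, 0.54, 0, 0, 0],
  [-1.26, 0, 0.54, 0, 0, 0],
  [-1.26, 0, 0.54, 0, 0, 0],
  [-1.26, 0, 0.54, 0, 0, 0],
  [-1.26, 0, 0.54, 0, 0, 0],
  [-1.26, 0, 0.54, 0, 0, 0],
  [-1.26, 0, 0.54, 0, 0, 0],
  [-1.26, 0, 0.54, 0, 0, 0],
  [-1.26, 0, 0.54, 0, 0, 0],
  [-1.26, 0, 0.54, 0, 0, 0],
  [-1.26, 0, 0.54, 0, 0, 0],
  [-1.26, 0, 0.54, 0, 0, 0],
  [0, 0, 0, 0, 0, 0],
  [0, 0, 0, 0, 0, 0],
])

```text
clock: 11.2
tool_pos: [0.4991, 0.2768, 0.1033]
orientation: [-180.0, -67.2, -168.8]
force: [-0.2, 0.2, -2.2]
opening: 0.0522
gripper_force: 30.0
```

Run:
```python
from plant import *
from plan import *
from h import *
o=get_obs();print(o['tool_pos'],o['force'],o['moment'])
a=[]
for c in("top","side"):
    s=snapshot(c);a.append(s['frame'])
    for t in("bottle","flask_a"):
        print(c,t,[(np.round(d['position'],3).tolist(),round(float(d['score']),2)) for d in spot_point(c,t)[:3]])
cv2.imwrite("pics/c3.png",cv2.resize(a[1][130:250,220:340],(600,600),interpolation=cv2.INTER_CUBIC)[:,:,::-1])
```

```text
[ 0.1937  0.0194  0.6009 -0.001   0.4432 -0.0054 -0.1864  0.3602] 8.222101194965692e-05
[0.4990662  0.27682226 0.10333043] [-0.1947489   0.20318137 -2.22805267] [ 0.81438541 -4.11877633  0.0298296 ]
top bottle [([0.489, 0.271, 0.025], 0.77)]
top flask_a [([0.51, 0.176, 0.001], 0.86)]
side bottle [([0.493, 0.275, 0.028], 0.69), ([0.509, 0.176, 0.003], 0.46)]
side flask_a [([0.47, 0.373, 0.003], 0.96), ([0.51, 0.172, 0.004], 0.96)]
```

View pics/c3.png

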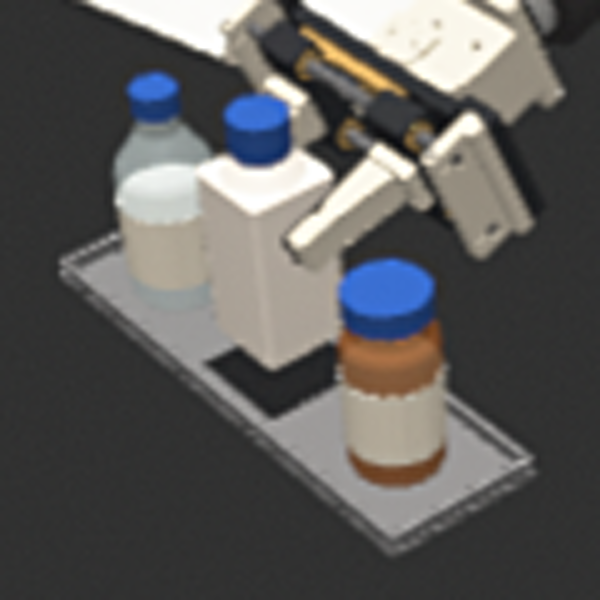

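The bottle is upright over the pad, about 22 mm above the tray floor, with both flasks clear. I lower it gently.

Call:
play_rows([
  [-0.28, 0, 0.12, 0, 0, 0],
  [-0.28, 0, 0.12, 0, 0, 0],
  [-0.28, 0, 0.12, 0, 0, 0],
  [-0.28, 0, 0.12, 0, 0, 0],
  [-0.28, 0, 0.12, 0, 0, 0],
  [-0.28, 0, 0.12, 0, 0, 0],
  [-0.09, 0, 0.04, 0, 0, 0],
  [-0.09, 0, 0.04, 0, 0, 0],
  [0, 0, 0, 0, 0, 0],
  [0, 0, 0, 0, 0, 0],
])

```text
clock: 12.33
tool_pos: [0.4993, 0.277, 0.0841]
orientation: [179.9, -67.1, -168.6]
force: [-0.2, 0.2, -2.9]
opening: 0.0517
gripper_force: 30.0
```

Call:
play_rows([
  [-0.09, 0, 0.04, 0, 0, 0],
  [0, 0, 0, 0, 0, 0],
  [0, 0, 0, 0, 0, 0],
])

```text
clock: 12.58
tool_pos: [0.4992, 0.277, 0.0832]
orientation: [179.9, -67.1, -168.6]
force: [0.9, 0.1, -3.2]
opening: 0.0518
gripper_force: 30.0
```

Call:
play_rows([
  [-0.09, 0, 0.04, 0, 0, 0],
  [-0.05, 0, 0.02, 0, 0, 0],
  [0, 0, 0, 0, 0, 0],
  [0, 0, 0, 0, 0, 0],
])

```text
clock: 12.92
tool_pos: [0.4993, 0.277, 0.0824]
orientation: [179.9, -67.1, -168.6]
force: [0.4, 1.0, 4.6]
opening: 0.0515
gripper_force: 30.0
```

Call:
play_rows([
  [-0.05, 0, 0.02, 0, 0, 0],
  [-0.05, 0, 0.02, 0, 0, 0],
  [0, 0, 0, 0, 0, 0],
  [0, 0, 0, 0, 0, 0],
])

```text
clock: 13.25
tool_pos: [0.4993, 0.277, 0.0824]
orientation: [179.8, -67.1, -168.5]
force: [1.8, 2.7, 9.3]
opening: 0.0517
gripper_force: 30.0
```

Call:
play_rows([
  [0.05, 0, -0.02, 0, 0, 0],
  [0, 0, 0, 0, 0, 0],
  [0, 0, 0, 0, 0, 0],
  [0, 0, 0, 0, 0, 0],
  [0, 0, 0, 0, 0, 0],
], grip=7)

```text
clock: 13.67
tool_pos: [0.4992, 0.2769, 0.0807]
orientation: [179.9, -67.1, -168.7]
force: [0.8, -0.3, -0.6]
opening: 0.0695
gripper_force: 0.0
```

Call:
play_rows([
  [0, 0, -0.5, 0, 0, 0],
  [0, 0, -0.8, 0, 0, 0],
  [0, 0, -0.8, 0, 0, 0],
  [0, 0, -0.8, 0, 0, 0],
  [0, 0, -0.8, 0, 0, 0],
  [0, 0, -0.8, 0, 0, 0],
  [0, 0, -0.8, 0, 0, 0],
  [0, 0, -0.8, 0, 0, 0],
  [0, 0, -0.8, 0, 0, 0],
  [0, 0, -0.8, 0, 0, 0],
  [0, 0, 0, 0, 0, 0],
])

```text
clock: 14.58
tool_pos: [0.57, 0.2907, 0.1112]
orientation: [179.9, -67.0, -168.7]
force: [1.1, 0.9, 0.6]
opening: 0.0701
gripper_force: 0.0
```

Run:
```python
from plant import *
from plan import *
from h import *
o=get_obs();print(o['tool_pos'],o['force'],o['orientation'],np.round(o['joint_pos'],1),o['opening'])
for c in("top","side"):
    s=snapshot(c)
    for t in("bottle","flask_a"):
        print(c,t,[(np.round(d['position'],3).tolist(),round(float(d['score']),2)) for d in spot_point(c,t)[:3]])
    if c=='side': cv2.imwrite("pics/c4.png",cv2.resize(s['frame'][100:270,200:370],(510,510),interpolation=cv2.INTER_CUBIC)[:,:,::-1])
# rack in top: top-face mask at z=.055 excluding dark side faces; dock front-top edge
s=snapshot("top");f=s['frame'];h,S,V=cv2.split(cv2.cvtColor(f,cv2.COLOR_RGB2HSV))
# dock top corners from crop1 (/3 + offset)
c=np.array([(124,42),(352,95),(329,182),(105,130)])/3+[325,95]
p=back(s,c,.06)[:,:2];print('dock corners',np.round(p,3).tolist())
e=p[0]-p[1];e2=p[3]-p[2];print('yaw',[np.degrees(np.arctan2(-v[0],v[1])) for v in(e,e2)],'stop mid',(p[2]+p[3])/2,'w',np.linalg.norm(e))
c=np.array([(92,406),(229,454),(203,532),(63,488)])/3+[325,95]
p=back(s,c,.055)[:,:2];print('rack corners',np.round(p,3).tolist())
e=p[0]-p[1];e2=p[3]-p[2];print('yaw',[np.degrees(np.arctan2(-v[0],v[1])) for v in(e,e2)],'mid',p.mean(0))
```

```text
[ 0.1937  0.0194  0.6009 -0.001   0.4432 -0.0054 -0.1864  0.3602] 8.222101194965692e-05
[0.57001921 0.29069026 0.1112354 ] [1.12952475 0.87416977 0.6312853 ] [ 179.92279654  -66.98834875 -168.67738116] [  31.9   62.4   44.3  -27.  -134.2 -117.9] 0.07012996681050035
top bottle [([0.489, 0.276, 0.003], 0.64)]
top flask_a [([0.512, 0.174, 0.002], 0.97), ([0.489, 0.273, 0.006], 0.61), ([0.468, 0.372, 0.002], 0.49)]
side bottle [([0.492, 0.273, 0.006], 0.64)]
side flask_a [([0.506, 0.17, 0.005], 0.79), ([0.47, 0.369, 0.005], 0.56)]
dock corners [[0.828, -0.059], [0.788, -0.251], [0.711, -0.23], [0.749, -0.043]]
yaw [np.float64(-11.728362907942643), np.float64(-11.720960041727018)] stop mid [ 0.72992173 -0.13669558] w 0.19664196104883525
rack corners [[0.517, -0.036], [0.481, -0.147], [0.418, -0.126], [0.45, -0.014]]
yaw [np.float64(-18.078259877138954), np.float64(-16.140938790203567)] mid [ 0.4667182  -0.08073796]
```

View pics/c4.png

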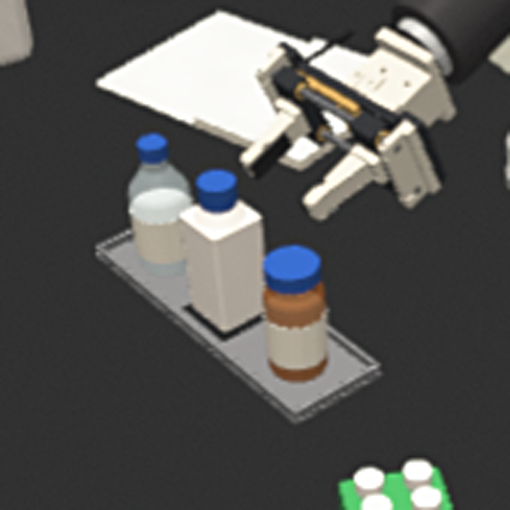

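The bottle stands upright on the pad at crop (225,260), and both flasks are undisturbed. Next I plan the trip to behind the rack. In the dock frame the rack is about 3 mm off to the left and turned about 5° clockwise.

Run:
```python
from plant import *
from plan import *
o=get_obs();x=np.array(o['tool_pos']);ra=E('xyz',o['orientation']);q=np.array(o['joint_pos'])
u=x+[0,0,.16];q=follow(x,ra,u,ra,8,q);print(rows(x,ra,u,ra,8)[0])
S=np.array([.731,-.136,0]);th=np.radians(-11.7);dx=np.array([np.cos(th),np.sin(th),0])
rb=E('xyz',[180,0,168.3]);b=S-.343*dx+[0,0,.20];print(b,np.degrees((ra.inv()*rb).magnitude()))
q=follow(u,ra,b,rb,24,q)
for r in rows(u,ra,b,rb,24):print(r)
q=follow(b,rb,b-[0,0,.158],rb,6,q)
q=follow(b-[0,0,.158],rb,b-[0,0,.158]+.22*dx,rb,10,q)
```

```text
[ 0.1937  0.0194  0.6009 -0.001   0.4432 -0.0054 -0.1864  0.3602] 8.222101194965692e-05
err 0.0 maxrate/row [0.2 1.1 1.6 1.9 2.1 2.2] end [  31.    54.9   52.7  -36.4 -148.4 -130. ] min/max [  31.   55.   44.  -36. -148. -130.] [  32.   62.   53.  -27. -134. -118.]
[1.84, 0.0, -0.78, 0.0, 0.0, 0.0]
[ 0.39512658 -0.06644396  0.2       ] 70.48368838478522
err 0.0 maxrate/row [0.9 2.5 5.3 4.7 4.8 3.9] end [  19.    -4.3  -35.8   -0.   -58.5 -120.7] min/max [  19.   -4.  -36.  -36. -148. -130.] [  31.   55.   53.   -0.  -58. -116.]
[0.12, -1.32, 1.04, -0.56, -2.76, 0.85]
[0.15, -1.33, 1.02, -0.56, -2.76, 0.85]
[0.18, -1.34, 1.0, -0.56, -2.76, 0.85]
[0.2, -1.36, 0.97, -0.56, -2.76, 0.85]
[0.23, -1.37, 0.95, -0.56, -2.76, 0.85]
[0.25, -1.38, 0.92, -0.56, -2.76, 0.85]
[0.28, -1.39, 0.9, -0.56, -2.76, 0.85]
[0.3, -1.41, 0.87, -0.56, -2.76, 0.85]
[0.32, -1.42, 0.84, -0.56, -2.76, 0.85]
[0.34, -1.43, 0.81, -0.56, -2.76, 0.85]
[0.36, -1.45, 0.78, -0.56, -2.76, 0.85]
[0.37, -1.46, 0.75, -0.56, -2.76, 0.85]
[0.38, -1.47, 0.72, -0.56, -2.76, 0.85]
[0.4, -1.48, 0.68, -0.56, -2.76, 0.85]
[0.41, -1.5, 0.65, -0.56, -2.76, 0.85]
[0.41, -1.51, 0.62, -0.56, -2.76, 0.85]
[0.42, -1.52, 0.58, -0.56, -2.76, 0.85]
[0.43, -1.53, 0.55, -0.56, -2.76, 0.85]
[0.43, -1.54, 0.51, -0.56, -2.76, 0.85]
[0.43, -1.55, 0.47, -0.56, -2.76, 0.85]
[0.43, -1.57, 0.44, -0.56, -2.76, 0.85]
[0.43, -1.58, 0.4, -0.56, -2.76, 0.85]
[0.42, -1.59, 0.37, -0.56, -2.76, 0.85]
[0.41, -1.6, 0.33, -0.56, -2.76, 0.85]
err 0.0 maxrate/row [0.  3.2 2.5 0.  5.1 0. ] end [  19.    10.4  -49.1   -0.   -30.5 -120.7] min/max [  19.   -4.  -49.   -0.  -58. -121.] [  19.   10.  -36.   -0.  -30. -121.]
err 0.0 maxrate/row [1.7 1.8 3.  0.  1.4 1.7] end [   7.7   26.9  -20.6    0.   -42.5 -109.4] min/max [   8.   10.  -49.   -0.  -43. -121.] [  19.   27.  -21.    0.  -30. -109.]
```

Call:
play_rows([
  [1.84, 0, -0.78, 0, 0, 0],
  [1.84, 0, -0.78, 0, 0, 0],
  [1.84, 0, -0.78, 0, 0, 0],
  [1.84, 0, -0.78, 0, 0, 0],
  [1.84, 0, -0.78, 0, 0, 0],
  [1.84, 0, -0.78, 0, 0, 0],
  [1.84, 0, -0.78, 0, 0, 0],
  [1.84, 0, -0.78, 0, 0, 0],
])

```text
clock: 15.6
tool_pos: [0.5686, 0.2908, 0.272]
orientation: [179.9, -67.1, -168.6]
force: [1.1, 0.0, -0.6]
opening: 0.0702
gripper_force: 0.0
```

Call:
play_rows([
  [0.12, -1.32, 1.04, -0.56, -2.76, 0.85],
  [0.15, -1.33, 1.02, -0.56, -2.76, 0.85],
  [0.18, -1.34, 1.0, -0.56, -2.76, 0.85],
  [0.2, -1.36, 0.97, -0.56, -2.76, 0.85],
  [0.23, -1.37, 0.95, -0.56, -2.76, 0.85],
  [0.25, -1.38, 0.92, -0.56, -2.76, 0.85],
  [0.28, -1.39, 0.9, -0.56, -2.76, 0.85],
  [0.3, -1.41, 0.87, -0.56, -2.76, 0.85],
  [0.32, -1.42, 0.84, -0.56, -2.76, 0.85],
  [0.34, -1.43, 0.81, -0.56, -2.76, 0.85],
  [0.36, -1.45, 0.78, -0.56, -2.76, 0.85],
  [0.37, -1.46, 0.75, -0.56, -2.76, 0.85],
  [0.38, -1.47, 0.72, -0.56, -2.76, 0.85],
  [0.4, -1.48, 0.68, -0.56, -2.76, 0.85],
  [0.41, -1.5, 0.65, -0.56, -2.76, 0.85],
  [0.41, -1.51, 0.62, -0.56, -2.76, 0.85],
  [0.42, -1.52, 0.58, -0.56, -2.76, 0.85],
  [0.43, -1.53, 0.55, -0.56, -2.76, 0.85],
  [0.43, -1.54, 0.51, -0.56, -2.76, 0.85],
  [0.43, -1.55, 0.47, -0.56, -2.76, 0.85],
], grip=6)

```text
clock: 17.27
tool_pos: [0.4236, -0.0076, 0.2119]
orientation: [-178.1, -10.8, 171.4]
force: [-0.0, 1.1, 0.4]
opening: 0.0601
gripper_force: 0.0
```

Call:
play_rows([
  [0.43, -1.57, 0.44, -0.56, -2.76, 0.85],
  [0.43, -1.58, 0.4, -0.56, -2.76, 0.85],
  [0.42, -1.59, 0.37, -0.56, -2.76, 0.85],
  [0.41, -1.6, 0.33, -0.56, -2.76, 0.85],
  [0, 0, 0, 0, 0, 0],
  [0, 0, 0, 0, 0, 0],
  [0, 0, 0, 0, 0, 0],
])

```text
clock: 17.85
tool_pos: [0.3954, -0.0665, 0.2005]
orientation: [180.0, 0.2, 168.2]
force: [1.0, -0.2, -0.6]
opening: 0.0606
gripper_force: 0.0
```

Run:
```python
from plant import *
from plan import *
from h import *
o=get_obs();print(o['tool_pos'],o['orientation'],o['clock'])
S=np.array([.731,-.136,0]);th=np.radians(-11.7);dx=np.array([np.cos(th),np.sin(th),0]);dy=np.array([-dx[1],dx[0],0])
a=[]
for c in("side","top"):
    s=snapshot(c);a.append(s['frame'])
    for t in("rack","dock","tipbox"):
        print(c,t,[(np.round(d['position'],3).tolist(),np.round([(d['position']-S)@dx,(d['position']-S)@dy],3).tolist(),round(float(d['score']),2)) for d in spot_point(c,t)[:2]])
im=np.hstack([cv2.resize(a[1][95:295,320:480],(400,500),interpolation=cv2.INTER_CUBIC),cv2.resize(a[0][190:350,280:408],(400,500),interpolation=cv2.INTER_CUBIC)])
cv2.imwrite("pics/c5.png",im[:,:,::-1])
```

```text
[ 0.1937  0.0194  0.6009 -0.001   0.4432 -0.0054 -0.1864  0.3602] 8.222101194965692e-05
[ 0.39541507 -0.06647974  0.20048921] [179.96973581   0.18269555 168.2236863 ] 17.85
side rack [([0.467, -0.077, 0.002], [-0.27, 0.005], 0.64), ([0.491, 0.275, 0.009], [-0.319, 0.353], 0.51)]
side dock [([0.238, -0.329, -0.002], [-0.443, -0.289], 0.94), ([0.73, -0.137, -0.001], [-0.001, -0.001], 0.67)]
side tipbox [([0.541, -0.286, 0.0], [-0.155, -0.186], 0.68)]
top rack []
top dock [([0.24, -0.33, -0.001], [-0.441, -0.289], 0.91), ([0.729, -0.133, -0.003], [-0.002, 0.002], 0.57)]
top tipbox [([0.546, -0.281, 0.0], [-0.151, -0.179], 0.74)]
```

View pics/c5.png

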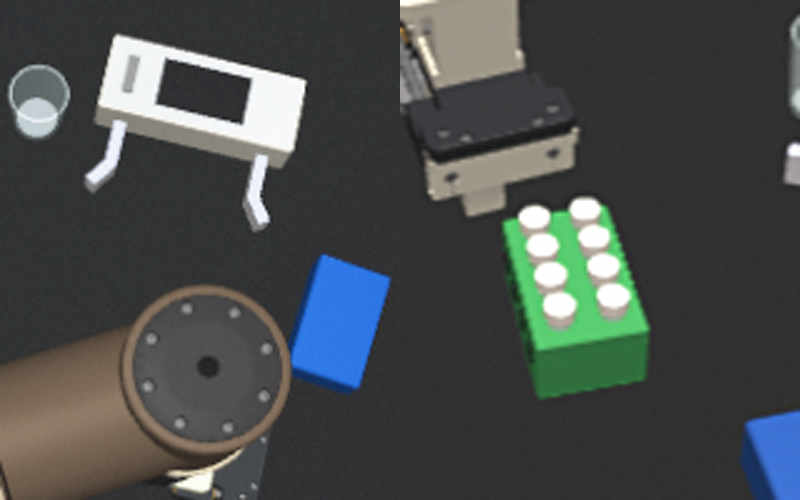

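The rack is at side crop (575,300), clear ahead of the fingers, with nothing between it and the dock rails at top crop (105,155) and (257,195). I lower the fingers behind it.

Call:
play_rows([
  [0, 0, 2, 0, 0, 0],
  [0, 0, 2.6, 0, 0, 0],
  [0, 0, 2.6, 0, 0, 0],
  [0, 0, 2.6, 0, 0, 0],
  [0, 0, 2.6, 0, 0, 0],
  [0, 0, 2, 0, 0, 0],
  [0, 0, 1.4, 0, 0, 0],
  [0, 0, 0, 0, 0, 0],
  [0, 0, 0, 0, 0, 0],
])

```text
clock: 19.0
tool_pos: [0.3952, -0.0668, 0.0415]
orientation: [-179.9, 0.0, 168.2]
force: [0.3, 0.6, 0.7]
opening: 0.0598
gripper_force: 0.0
```

Call:
play_rows([
  [-0.4, 0, 0, 0, 0, 0],
  [-0.4, 0, 0, 0, 0, 0],
  [-0.4, 0, 0, 0, 0, 0],
  [-0.4, 0, 0, 0, 0, 0],
  [-0.5, 0, 0, 0, 0, 0],
  [-0.6, -0.03, 0, 0, 0, 0],
  [-0.7, -0.03, 0, 0, 0, 0],
  [-0.8, -0.03, 0, 0, 0, 0],
  [-0.8, -0.03, 0, 0, 0, 0],
  [-0.8, -0.03, 0, 0, 0, 0],
  [-0.8, -0.03, 0, 0, 0, 0],
  [-0.8, -0.03, 0, 0, 0, 0],
  [-0.8, -0.03, 0, 0, 0, 0],
  [-0.8, -0.03, 0, 0, 0, 0],
  [-0.8, -0.03, 0, 0, 0, 0],
  [-0.6, -0.03, 0, 0, 0, 0],
  [-0.4, 0, 0, 0, 0, 0],
  [-0.2, 0, 0, 0, 0, 0],
])

```text
clock: 20.5
tool_pos: [0.5031, -0.0925, 0.042]
orientation: [-180.0, 0.1, 168.2]
force: [-3.7, 0.9, 2.3]
opening: 0.0599
gripper_force: 1.7
```

Run:
```python
from plant import *
from plan import *
from h import *
o=get_obs();S=np.array([.731,-.136,0]);th=np.radians(-11.7);dx=np.array([np.cos(th),np.sin(th),0]);dy=np.array([-dx[1],dx[0],0])
p=np.array(o['tool_pos']);print(p,o['orientation'],(p-S)@dx,(p-S)@dy,o['force'])
a=[]
for c in("side","top"):
    s=snapshot(c);a.append(s['frame'])
    for t in("rack","tipbox"):
        print(c,t,[(np.round(d['position'],3).tolist(),np.round([(d['position']-S)@dx,(d['position']-S)@dy],3).tolist(),round(float(d['score']),2)) for d in spot_point(c,t)[:1]])
im=np.hstack([cv2.resize(a[1][95:255,320:480],(400,400),interpolation=cv2.INTER_CUBIC),cv2.resize(a[0][190:350,340:500],(400,400),interpolation=cv2.INTER_CUBIC)])
cv2.imwrite("pics/c6.png",im[:,:,::-1])
```

```text
[ 0.1937  0.0194  0.6009 -0.001   0.4432 -0.0054 -0.1864  0.3602] 8.222101194965692e-05
[ 0.50309955 -0.09252238  0.04202983] [-1.79993772e+02  1.21733971e-01  1.68199929e+02] -0.2319820301850403 -0.003641040458868252 [-3.74591644  0.91449684  2.30559345]
side rack [([0.556, -0.094, 0.004], [-0.18, 0.005], 0.82)]
side tipbox [([0.542, -0.283, 0.0], [-0.155, -0.183], 0.59)]
top rack []
top tipbox [([0.545, -0.281, 0.0], [-0.153, -0.18], 0.57)]
```

View pics/c6.png

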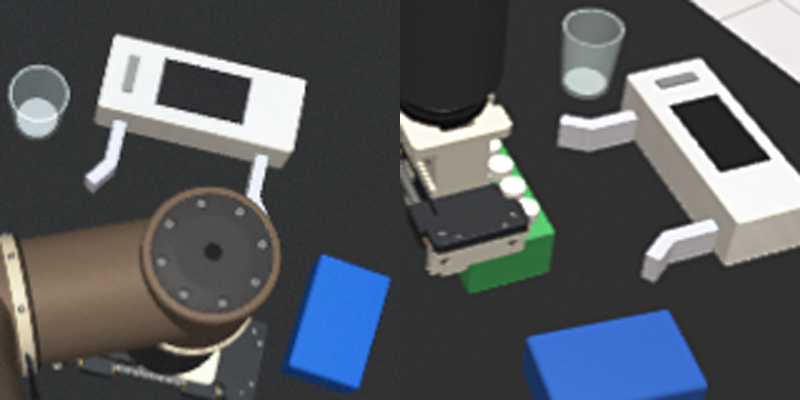

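The rack is squared up with the fingers and heads between the flares: side crop rack (505,230), flares (580,130) and (680,245). I keep pushing.

Call:
play_rows([
  [-0.3, 0, 0, 0, 0, 0],
  [-0.5, -0.02, 0, 0, 0, 0],
  [-0.6, -0.02, 0, 0, 0, 0],
  [-0.6, -0.02, 0, 0, 0, 0],
  [-0.6, -0.02, 0, 0, 0, 0],
  [-0.6, -0.02, 0, 0, 0, 0],
  [-0.6, -0.02, 0, 0, 0, 0],
  [-0.6, -0.02, 0, 0, 0, 0],
  [-0.6, -0.02, 0, 0, 0, 0],
  [-0.6, -0.02, 0, 0, 0, 0],
  [-0.6, -0.02, 0, 0, 0, 0],
  [-0.6, 0, 0, 0, 0, 0],
  [-0.6, 0, 0, 0, 0, 0],
  [-0.6, 0, 0, 0, 0, 0],
  [-0.6, 0, 0, 0, 0, 0],
  [-0.6, 0, 0, 0, 0, 0],
  [-0.5, 0, 0, 0, 0, 0],
  [-0.3, 0, 0, 0, 0, 0],
  [0, 0, 0, 0, 0, 0],
])

```text
clock: 22.38
tool_pos: [0.6012, -0.1149, 0.0424]
orientation: [180.0, 0.2, 168.2]
force: [-0.2, -0.6, -0.1]
opening: 0.06
gripper_force: 0.0
```

Call:
play_rows([
  [-0.3, 0, 0, 0, 0, 0],
  [-0.4, 0, 0, 0, 0, 0],
  [-0.4, 0, 0, 0, 0, 0],
  [-0.4, 0, 0, 0, 0, 0],
  [-0.4, 0, 0, 0, 0, 0],
  [-0.4, 0, 0, 0, 0, 0],
  [-0.4, 0, 0, 0, 0, 0],
  [-0.4, 0, 0, 0, 0, 0],
  [-0.3, 0, 0, 0, 0, 0],
  [0, 0, 0, 0, 0, 0],
])

```text
clock: 23.22
tool_pos: [0.6344, -0.1219, 0.0425]
orientation: [180.0, 0.2, 168.2]
force: [-0.3, -0.2, 0.1]
opening: 0.0597
gripper_force: 0.1
```

Run:
```python
from plant import *
from plan import *
from h import *
o=get_obs();S=np.array([.731,-.136,0]);th=np.radians(-11.7);dx=np.array([np.cos(th),np.sin(th),0]);dy=np.array([-dx[1],dx[0],0])
p=np.array(o['tool_pos']);print((p-S)@dx,(p-S)@dy,o['force'],o['moment'],o['orientation'])
for c in("side","top"):
    s=snapshot(c)
    for t in("rack",):
        print(c,t,[(np.round([(d['position']-S)@dx,(d['position']-S)@dy],3).tolist(),round(float(d['score']),2)) for d in spot_point(c,t)[:1]])
    if c=='side':cv2.imwrite("pics/c7.png",cv2.resize(s['frame'][190:310,380:540],(800,600),interpolation=cv2.INTER_CUBIC)[:,:,::-1])
```

```text
[ 0.1937  0.0194  0.6009 -0.001   0.4432 -0.0054 -0.1864  0.3602] 8.222101194965692e-05
-0.09748588510311554 -0.005766445276008515 [-0.2946773  -0.23695987  0.0662356 ] [-0.07958381 -0.09686756  0.01723311] [179.99780456   0.18898306 168.21450708]
side rack [([-0.046, 0.002], 0.88)]
top rack [([-0.051, 0.005], 0.55)]
```

Now I creep to the stop, watching the force.

Call:
play_rows([
  [-0.2, 0, 0, 0, 0, 0],
  [-0.2, 0, 0, 0, 0, 0],
  [-0.2, 0, 0, 0, 0, 0],
  [0, 0, 0, 0, 0, 0],
  [0, 0, 0, 0, 0, 0],
])

```text
clock: 23.83
tool_pos: [0.6392, -0.123, 0.0424]
orientation: [-180.0, 0.1, 168.2]
force: [-2.5, 0.1, 1.7]
opening: 0.06
gripper_force: 1.2
```

Call:
play_rows([
  [-0.2, 0, 0, 0, 0, 0],
  [-0.2, 0, 0, 0, 0, 0],
  [0, 0, 0, 0, 0, 0],
  [0, 0, 0, 0, 0, 0],
])

```text
clock: 24.17
tool_pos: [0.6435, -0.1239, 0.0424]
orientation: [-180.0, 0.2, 168.2]
force: [-0.5, 0.5, 0.2]
opening: 0.0603
gripper_force: 0.5
```

Call:
play_rows([
  [-0.2, 0, 0, 0, 0, 0],
  [-0.2, 0, 0, 0, 0, 0],
  [0, 0, 0, 0, 0, 0],
  [0, 0, 0, 0, 0, 0],
])

```text
clock: 24.5
tool_pos: [0.6451, -0.1243, 0.0421]
orientation: [-180.0, -0.1, 168.2]
force: [-8.8, 3.3, 5.5]
opening: 0.06
gripper_force: 4.6
```

Call:
play_rows([
  [-0.15, 0, 0, 0, 0, 0],
  [-0.15, 0, 0, 0, 0, 0],
  [0, 0, 0, 0, 0, 0],
  [0, 0, 0, 0, 0, 0],
])

```text
clock: 24.83
tool_pos: [0.6451, -0.1245, 0.0417]
orientation: [-179.9, -0.4, 168.1]
force: [-18.6, 8.5, 12.0]
opening: 0.0602
gripper_force: 9.4
```

Firm contact at the expected home position. I back off, rise and check.

Call:
play_rows([
  [0.3, 0, 0, 0, 0, 0],
  [1, 0, 0, 0, 0, 0],
  [2, 0, 0, 0, 0, 0],
  [2, 0, 0, 0, 0, 0],
  [2, 0, 0, 0, 0, 0],
  [2, 0, -1, 0, 0, 0],
  [2, 0, -2, 0, 0, 0],
  [2, 0, -3, 0, 0, 0],
  [2, 0, -3, 0, 0, 0],
  [2, 0, -3, 0, 0, 0],
  [2, 0, -3, 0, 0, 0],
  [1, 0, -2, 0, 0, 0],
  [0, 0, 0, 0, 0, 0],
  [0, 0, 0, 0, 0, 0],
])

```text
clock: 26.0
tool_pos: [0.4517, -0.0832, 0.2139]
orientation: [179.9, 0.4, 168.2]
force: [-0.3, 0.2, -0.1]
opening: 0.0602
gripper_force: 0.0
```

Run:
```python
from plant import *
from plan import *
from h import *
o=get_obs();S=np.array([.731,-.136,0]);th=np.radians(-11.7);dx=np.array([np.cos(th),np.sin(th),0]);dy=np.array([-dx[1],dx[0],0])
print(o['tool_pos'],o['force'],o['clock'])
a=[]
for c in("side","top"):
    s=snapshot(c);a.append(s['frame'])
    for t in("rack","dock","tipbox","beaker","bottle","flask_a"):
        print(c,t,[(np.round(d['position'],3).tolist(),np.round([(d['position']-S)@dx,(d['position']-S)@dy],3).tolist(),round(float(d['score']),2)) for d in spot_point(c,t)[:2]])
im=np.hstack([cv2.resize(a[1][95:245,320:470],(400,400),interpolation=cv2.INTER_CUBIC),cv2.resize(a[0][190:320,380:510],(400,400),interpolation=cv2.INTER_CUBIC)])
cv2.imwrite("pics/c8.png",im[:,:,::-1])
```

```text
[ 0.1937  0.0194  0.6009 -0.001   0.4432 -0.0054 -0.1864  0.3602] 8.222101194965692e-05
[ 0.45174476 -0.08321675  0.21391553] [-0.29135533  0.22659663 -0.05698471] 26.0
side rack [([0.698, -0.123, 0.001], [-0.035, 0.006], 0.68)]
side dock [([0.239, -0.332, 0.001], [-0.442, -0.292], 0.82), ([0.731, -0.134, 0.002], [-0.001, 0.002], 0.64)]
side tipbox [([0.543, -0.283, -0.003], [-0.154, -0.182], 0.94)]
side beaker [([0.76, 0.019, -0.003], [-0.003, 0.157], 0.7)]
side bottle [([0.496, 0.275, 0.008], [-0.314, 0.355], 0.73)]
side flask_a [([0.508, 0.174, 0.004], [-0.281, 0.259], 0.66), ([0.472, 0.368, 0.006], [-0.356, 0.441], 0.55)]
top rack [([0.694, -0.124, 0.005], [-0.039, 0.004], 0.73), ([0.487, 0.274, 0.003], [-0.322, 0.352], 0.23)]
top dock [([0.239, -0.329, -0.002], [-0.442, -0.289], 0.88), ([0.731, -0.134, -0.003], [-0.001, 0.002], 0.58)]
top tipbox [([0.544, -0.281, 0.003], [-0.154, -0.18], 0.93), ([0.488, 0.272, -0.005], [-0.321, 0.35], 0.37)]
top beaker [([0.761, 0.02, -0.004], [-0.002, 0.159], 0.59)]
top bottle []
top flask_a [([0.468, 0.371, 0.0], [-0.36, 0.443], 0.85)]
```

View pics/c8.png

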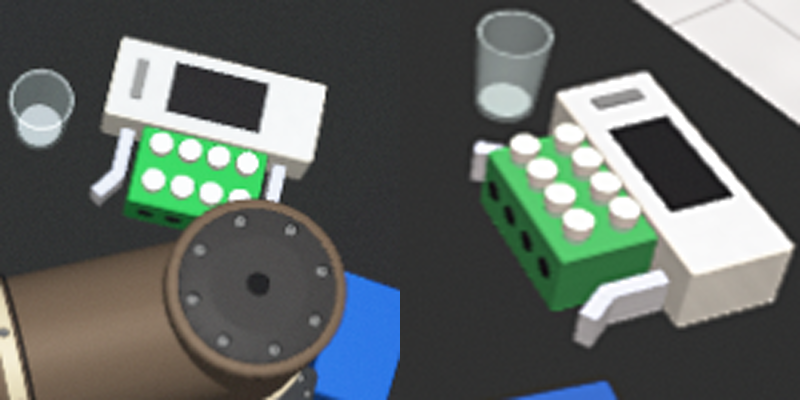

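The rack is flush against the stop between the rails (top crop (190,175), side crop (570,215)), level and parallel to the stop face. The beaker and tip box haven't moved, and the gripper is clear of everything.

```bash
python3 -c "
from plant import *
print(close_job())"
```

```text
the job is handed in; nothing more can be done
None
```

I stood the bottle upright, cap up, in the empty middle place on the pad, then slid the rack home against the dock's stop; everything else stayed in place, and I handed the job in at about 26 s, with no verdict returned.

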